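# Set the pipe stoppers back on the tool rail in order of size

## Task

Put the four blue-ringed pipe stoppers back on the tool rail, knob up and centred one to a pad, in order of diameter with the smallest on the pad next to the pipe clamp and the largest farthest from it. Set each one down rather than dropping it, and leave the white pipe sample standing where it is.

Things in the scene. Friction and masses are not known exactly. Their poses are not given: they have to be found in the camera images.
- stopper_38_mid (a point): Centre (half-way up, z upright) of the smallest of four loose pipe stoppers: blue rubber ring between two aluminium plates, 38 mm in diameter, 26 mm thick, a 10 mm steel bolt standing on it, on top a round black grip knob 24 mm in diameter, 26 mm tall. 70 mm tall in all, knob up; the knob's middle is 22 mm above this point, the underside 35 mm below. 50 to 400 g.
- stopper_50_mid (a point): Centre (half-way up, z upright) of the second smallest of four loose pipe stoppers: blue rubber ring between two aluminium plates, 50 mm in diameter, 26 mm thick, a 10 mm steel bolt standing on it, on top a round black grip knob 24 mm in diameter, 26 mm tall. 70 mm tall in all, knob up; the knob's middle is 22 mm above this point, the underside 35 mm below. 50 to 400 g.
- stopper_62_mid (a point): Centre (half-way up, z upright) of the second largest of four loose pipe stoppers: blue rubber ring between two aluminium plates, 62 mm in diameter, 26 mm thick, a 10 mm steel bolt standing on it, on top a round black grip knob 24 mm in diameter, 26 mm tall. 70 mm tall in all, knob up; the knob's middle is 22 mm above this point, the underside 35 mm below. 50 to 400 g.
- stopper_74_mid (a point): Centre (half-way up, z upright) of the largest of four loose pipe stoppers: blue rubber ring between two aluminium plates, 74 mm in diameter, 26 mm thick, a 10 mm steel bolt standing on it, on top a round black grip knob 24 mm in diameter, 26 mm tall. 70 mm tall in all, knob up; the knob's middle is 22 mm above this point, the underside 35 mm below. 50 to 400 g.
- pad_a: One of four identical fixed rest pads, white discs with a dark ring, 84 mm in diameter, 6 mm thick, in a row about 100 mm apart on an aluminium rail (80 mm wide, 20 mm high) across the table; which of the four is where along the rail changes. Origin at the centre of its underside; its flat top is 6 mm above that, 26 mm above the table.
- pad_b: One of four identical fixed rest pads, white discs with a dark ring, 84 mm in diameter, 6 mm thick, in a row about 100 mm apart on an aluminium rail (80 mm wide, 20 mm high) across the table; which of the four is where along the rail changes. Origin at the centre of its underside; its flat top is 6 mm above that, 26 mm above the table.
- pad_c: One of four identical fixed rest pads, white discs with a dark ring, 84 mm in diameter, 6 mm thick, in a row about 100 mm apart on an aluminium rail (80 mm wide, 20 mm high) across the table; which of the four is where along the rail changes. Origin at the centre of its underside; its flat top is 6 mm above that, 26 mm above the table.
- pad_d: One of four identical fixed rest pads, white discs with a dark ring, 84 mm in diameter, 6 mm thick, in a row about 100 mm apart on an aluminium rail (80 mm wide, 20 mm high) across the table; which of the four is where along the rail changes. Origin at the centre of its underside; its flat top is 6 mm above that, 26 mm above the table.
- clamp: Pipe clamp fixed on one end of the rail, either end: two aluminium rings round a white 63 mm pipe stub, 220 mm long, lying across the rail; 113 mm tall over the rail, 100 mm wide along it. Origin at the centre of its underside, in line with the pads, about 210 mm from the nearest pad's centre. A red caddy, 45 mm high, is on the rail's other end.
- sample_mid (a point): Centre of the pipe sample: a loose white plastic tube 40 mm in diameter, 60 mm tall, standing on end among the stoppers; this point is 30 mm above the table. z is its axis.
There are look-alikes about, which are no part of the job. What is shaped like the part that bears stopper_74_mid but red is not meant.

How it is judged:
By the outcome, as a careful person would: the job done as asked, in the order asked, and still so for the second after the job is handed in, with the robot touching nothing.
It also fails if it takes over 109 s, if anything falls off the work surface, if the arm or the gripper's body presses on something with over 40 N, if the wrist force passes 120 N, or if a joint passes its speed limit or range.

## Robot

A 6-joint arm with a two-finger parallel gripper is mounted at the origin on the work surface. World frame = base frame: x ahead of the robot, y to its left, z up, the work surface at z = 0. Lengths are in m, angles in rad, forces in N, time in s.
With the tool pointing down it reaches from about 0.35 to 0.775 m from the base axis. Payload 5.5 kg.
Tool frame: the origin (TCP) lies at the very end of the fingers, on their centre line; the grasp point (between the pads) lies 19 mm behind it; z points along the fingers, y is the line along which they close (so a half turn about z gives the same grasp; the last joint's range is limited). The gripper opens to 85 mm and grips with 20 to 120 N. Pads are 22 mm wide; open, the fingers measure 114 mm over their backs; the gripper's body (76 mm by 85 mm) begins 54 mm behind the grasp point. The pads swing forward as they close: fully open they stand 13 mm farther back than shut.
Start: joints at [1.02, 0.313, 0.046, 1.304, 0, 1.431], TCP at [0.23, 0.527, 0.209] pointing down, gripper open.
Joint ranges: [-2.76, 2.76], [-0.86, 1.69], [-1.03, 1.26], [-2.2, 2.34], [-1.47, 1.5], [-3.14, 3.14]. Speed limits (rad/s): [2.57, 2.57, 3.14, 3.14, 3.14, 3.14].

## Interface

Orientations are given as a unit quaternion [w, x, y, z].
In Python, from workcell import env gives the robot as it stands. The module is installed in compiled form; this text tells all that it offers.
- The arm moves only by the tool jog_arm, never from a script. Its arguments are lists of equal length, an entry for each row: "gripper": the opening, from 0 (shut) to 1 (fully open); "offset": the shift along the world's x, y, z in cm, a list of three; "twist": the turn about the world's z in degrees. In form: {"gripper": [gripper, ...], "offset": [[dx, dy, dz], ...], "twist": [twist, ...]}. A call has exactly 8 rows; each row is the pose to reach, as a shift and turn from the pose commanded when the call began; what a row does not reach only later rows make up. A row lasts 1/8 s, in which the tool goes at most 62.5 mm and 10.7 degrees, less where a joint would pass 70% of its speed; a pose out of reach is approached as far as the arm can. A call with a gripper value outside its range is refused whole. The fingers move at their own pace and stop on an object; "squeeze" is the grip in N (left out, the last holds). Time passes only in rows, so rows that repeat a pose let the fingers close, or fill a call up. It gives the time, the measured TCP pose, the force, the opening and the grip force at its end, in the units of the state.
- env.get_state(): the state, without advancing time (a new reading comes with each control period).
- env.read_camera(name): name is "scene" or "top" or "wrist"; returns a dict with "image" (420x560x3 uint8, red, green, blue), "z_map" (420x560 float32, m along the optical axis (not along the pixel's ray), 0 where there is no reading), "fovy" (degrees; the focal length in pixels is half the picture's height over the tangent of half this angle, whatever the lens; pixels are square), "cx", "cy" (the principal point, pixels), "cam_to_world" (4x4, takes a point from camera to world coordinates). Camera axes: x right, y up, looking along -z (the intrinsics and any distortion apply to the point x, -y, -z); pixel columns grow to the right and rows downward; lengths in m; the calibration is good to about 2 mm. The wrist camera is an equidistant fisheye: a pixel r from the principal point sees the ray r / f radians off the axis. A picture is of the moment at which its call begins.
- env.hand_in(): hands the job in; it is judged then, once.
The state is a dict: "clock": time; "joint_pos": joint angles; "qvel": joint speeds; "tau": joint torques, N m; "tcp_pos": TCP position; "orientation": TCP orientation; "wrist_force": force on the tool from outside, world axes, zero at the start; "ft_torque": the same for the moment, N m; "finger_gap": finger opening in m; "grip_force": force on a finger pad.
Only numpy, scipy, OpenCV 4.12 (cv2) and the standard library are available. Lean on these libraries where they do the work, as an engineer would, in place of code of your own. Each camera call takes 0.05 s, during which the arm holds its last target. There are 200 camera calls.

## Working session

There is one attempt and no reset: what is moved stays moved. The work goes in short steps, Python scripts to look and compute and a tool call to move; the robot and the scene stay as the last step left them, time stands still between calls to the robot, and variables do not carry over. Pictures are saved under pics/ and viewed, at most 14 in all, crops included, and the job is handed in when it is done.

Besides the shell and the picture viewer there is one more tool, called after "Request:" in YAML: its name, and indented under it one key for each argument. jog_arm: Moves the arm, as the interface text tells. Its arguments: {"type":"object","properties":{"gripper":{"type":"array"},"offset":{"type":"array"},"twist":{"type":"array"},"squeeze":{"type":"number"}},"required":["gripper","offset","twist"]}

```bash
mkdir -p pics; cat > h.py <<'E'
import numpy as np, cv2
from workcell import env
def snap(n,tag):
    d=env.read_camera(n); np.savez(f'{tag}.npz',**{k:d[k] for k in d})
    cv2.imwrite(f'pics/{tag}.png',d['image'][:,:,::-1]); return d
def load(tag): return dict(np.load(f'{tag}.npz'))
def cloud(d):
    h,w=d['z_map'].shape; f=h/2/np.tan(np.radians(float(d['fovy']))/2)
    u,v=np.meshgrid(np.arange(w),np.arange(h)); z=d['z_map']
    p=np.stack([(u-d['cx'])/f*z,-(v-d['cy'])/f*z,-z,np.ones_like(z)],-1)
    return (p@d['cam_to_world'].T)[...,:3]
E
python3 - <<'E'
from h import *
for n in('top','scene'):
    d=snap(n,n+'0'); print(d['fovy'],d['cx'],d['cy'],d['cam_to_world'].round(3).tolist())
s=env.get_state(); print(s['clock'],s['tcp_pos'],s['orientation'],s['finger_gap'])
E
```

```text
52.02799315301148 276.1651973819364 216.79245798765018 [[0.005, 0.991, -0.131, 0.387], [-1.0, 0.004, -0.008, 0.001], [-0.007, 0.131, 0.991, 1.029], [0.0, 0.0, 0.0, 1.0]]
46.04846168248655 283.8863277275152 215.14844818899599 [[-0.152, -0.537, 0.83, 1.421], [0.988, -0.08, 0.13, 0.158], [-0.003, 0.84, 0.543, 0.644], [0.0, 0.0, 0.0, 1.0]]
0.1 [0.22935258 0.52672864 0.20819521] [-2.89825017e-04  2.03957959e-01  9.78979298e-01 -7.74821970e-04] 0.08579382232568014
```

View pics/top0.png

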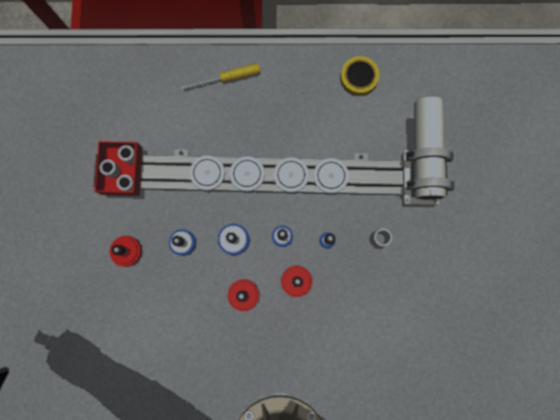

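View pics/scene0.png

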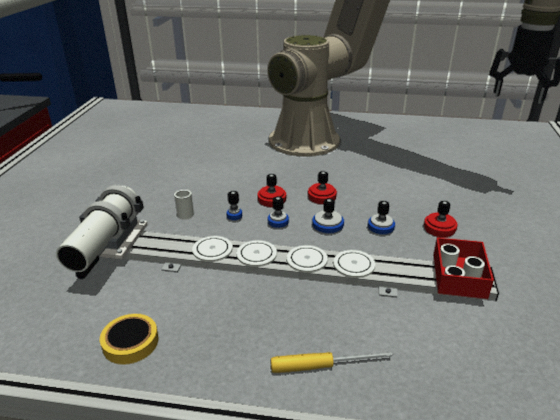

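The top view shows the blue stoppers at (182,242), (234,238), (283,236) and (328,240). The red look-alikes are at (125,250), (243,295) and (297,281), and the sample is at (382,238). The pads are at (207,173), (247,173), (291,175) and (331,176), with the clamp on the right at (430,170), so I'll use only the blue ones. Next I'll measure positions and diameters and confirm in a crop.

```bash
python3 - <<'E'
from h import *
d=load('top0'); P=cloud(d); 
I=cv2.cvtColor(d['image'],cv2.COLOR_RGB2HSV)
vv,uu=np.mgrid[:420,:560]
print('table z',np.median(P[330:380,400:500,2]))
def near(u,v,r): return (uu-u)**2+(vv-v)**2<r*r
for n,u,v in [('a',182,242),('b',234,238),('c',283,236),('d',328,240),('r1',125,250),('r2',243,295),('r3',297,281)]:
    m=near(u,v,24)
    k=m&(P[...,2]>0.058)&(P[...,2]<.09)
    e=m&(P[...,2]>0.018)&(P[...,2]<0.034)
    q=P[e][:,:2].astype(np.float32); c,r=cv2.minEnclosingCircle(q)
    kc,kr=cv2.minEnclosingCircle(P[k][:,:2].astype(np.float32))
    print(n,'knob',np.median(P[k],0).round(4),np.round(kc,4),round(kr*1000,1),k.sum(),'plate',np.round(c,4),'dia',round(2000*r,1),'zmax',P[m][:,2].max().round(3))
for u,v in [(207,173),(247,173),(291,175),(331,176)]:
    m=near(u,v,22)&(P[...,2]>0.0225)&(P[...,2]<.03)
    q=P[m]; 
    c,r=cv2.minEnclosingCircle(q[:,:2].astype(np.float32)); print('pad',q.mean(0).round(4),np.round(c,4),round(2000*r,1),m.sum())
m=near(382,238,16)&(P[...,2]>.05);print('sample',P[m].mean(0).round(3),m.sum())
m=near(430,165,75)&(P[...,2]>.04);print('clamp',P[m].min(0).round(3),P[m].max(0).round(3))
c=d['image'][140:320,90:410]; cv2.imwrite('pics/crop1.png',cv2.resize(c[:,:,::-1],None,fx=2.5,fy=2.5,interpolation=cv2.INTER_CUBIC))
E
```

```text
table z 0.0010437549578662386
a knob [0.4606 0.2296 0.0698] [0.4607 0.2304] 12.2 100 plate [0.4609 0.231 ] dia 61.0 zmax 1.029
b knob [0.468  0.1091 0.0705] [0.4687 0.1098] 12.8 98 plate [0.4688 0.1096] dia 73.6 zmax 1.029
c knob [ 0.4773 -0.0048  0.0703] [ 0.4767 -0.0048] 12.7 91 plate [ 0.4765 -0.0054] dia 49.5 zmax 1.029
d knob [ 0.4667 -0.1117  0.0709] [ 0.4675 -0.112 ] 12.4 97 plate [ 0.4676 -0.1117] dia 37.4 zmax 1.029
r1 knob [0.4399 0.3628 0.0695] [0.4396 0.3649] 13.1 109 plate [0.4395 0.3641] dia 74.0 zmax 1.029
r2 knob [0.3401 0.0846 0.0704] [0.339  0.0844] 12.6 101 plate [0.3391 0.0846] dia 73.8 zmax 1.029
r3 knob [ 0.3713 -0.0382  0.0708] [ 0.3718 -0.0386] 12.4 96 plate [ 0.3716 -0.0394] dia 73.1 zmax 1.029
pad [0.6263 0.1746 0.0266] [0.6255 0.1751] 104.4 937
pad [0.6247 0.0787 0.0266] [0.6256 0.079 ] 104.5 950
pad [ 0.623  -0.0266  0.0267] [ 0.6214 -0.0267] 104.7 974
pad [ 0.6208 -0.1212  0.0268] [ 0.6188 -0.1218] 104.2 947
sample [ 0.47  -0.228  0.077] 109
clamp [ 0.387 -0.383  0.04 ] [7.770e-01 1.000e-03 1.029e+00]
```

View pics/crop1.png

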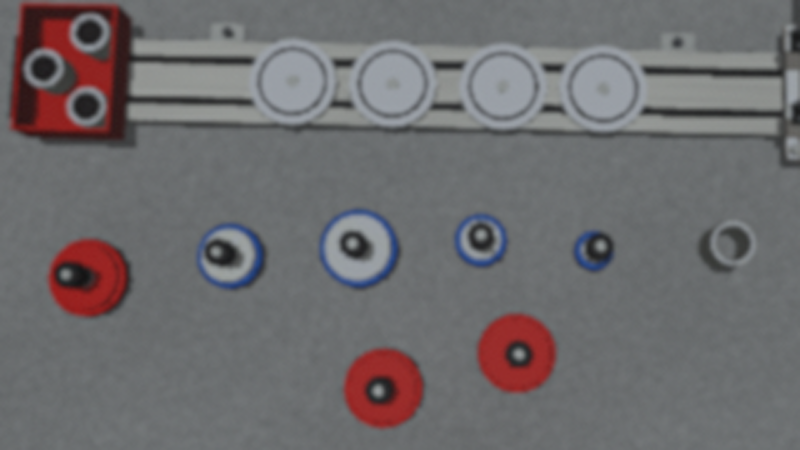

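The crop confirms three red-bodied look-alikes and four blue-ringed stoppers. From left to right the blue ones measure 62, 74, 50 and 38 mm, and all stand knob up. From the clamp (right) outward the pads get 38, 50, 62, 74. I'll refine the pad centres while moving over the 62.

```bash
python3 - <<'E'
from h import *
d=load('top0'); f=210/np.tan(np.radians(float(d['fovy']))/2); T=d['cam_to_world']
P=cloud(d); g=d['image'].min(2); vv,uu=np.mgrid[:420,:560]
for u,v in [(206.8,172.8),(247.2,173.6),(291.2,174.8),(331.2,175.2)]:
    r=T[:3,:3]@np.array([(u-d['cx'])/f,-(v-d['cy'])/f,-1]); p=T[:3,3]+r*(.026-T[2,3])/r[2]
    dist=np.hypot(P[...,0]-p[0],P[...,1]-p[1]); m=(dist<.05)&(P[...,2]>.0235)&(P[...,2]<.03)
    m=cv2.morphologyEx(m.astype(np.uint8),cv2.MORPH_OPEN,np.ones((7,7)))>0
    c,rr=cv2.minEnclosingCircle(P[m][:,:2].astype(np.float32))
    print(p.round(4),np.round(c,4),round(2000*rr,1),P[m].mean(0).round(4))
E
```

```text
[0.625  0.1749 0.026 ] [0.6465 0.1918] 21.8 [0.6464 0.1917 0.0267]
[0.6234 0.0784 0.026 ] [0. 0.] 0.0 [nan nan nan]
[ 0.6208 -0.0265  0.026 ] [ 0.6209 -0.0223] 75.8 [ 0.6196 -0.0181  0.0269]
[ 0.6201 -0.1217  0.026 ] [0. 0.] 0.0 [nan nan nan]<stdin>:9: RuntimeWarning: Mean of empty slice.
  ret = um.true_divide(
```

Request:
jog_arm:
  gripper: [1,1,1,1,1,1,1,1]
  offset:
    - [23.1,-29.7,-7]
    - [23.1,-29.7,-7]
    - [23.1,-29.7,-7]
    - [23.1,-29.7,-7]
    - [23.1,-29.7,-7]
    - [23.1,-29.7,-7]
    - [23.1,-29.7,-7]
    - [23.1,-29.7,-7]
  twist: [0,0,0,0,0,0,0,0]
  squeeze: 30

```text
clock: 1.1
tcp_pos: [0.4604, 0.2297, 0.1386]
orientation: [-0.001, 0.205, 0.979, -0.0]
wrist_force: [-0.8, 0.1, 0.2]
finger_gap: 0.0853
grip_force: 0.0
```

```bash
python3 - <<'E'
from h import *
d=snap('wrist','w1'); print(d['fovy'],d['cx'],d['cy'],d['cam_to_world'].round(4).tolist())
T=d['cam_to_world']; f=210/np.tan(np.radians(float(d['fovy']))/2)
im=d['image'][:,:,::-1].copy()
for x,y,z in [(.4608,.2305,.070),(.625,.175,.026),(.6235,.0785,.026),(.4687,.1097,.07)]:
    c=np.linalg.inv(T)@[x,y,z,1]; q=np.array([c[0],-c[1]]); th=np.arctan2(np.hypot(*q),-c[2]); p=np.array([d['cx'],d['cy']])+f*th*q/np.hypot(*q)
    print(p.round(1)); cv2.drawMarker(im,tuple(int(round(t)) for t in p),(0,255,0),0,10,1)
cv2.imwrite('pics/w1m.png',im)
E
```

```text
65.70646984690485 282.61454339586584 206.92558062107958 [[0.4015, -0.8781, -0.2604, 0.3941], [0.9159, 0.3847, 0.1151, 0.2593], [-0.0009, -0.2847, 0.9586, 0.3031], [0.0, 0.0, 0.0, 1.0]]
[283.4 211.3]
[296.9 348.6]
[220.5 369.8]
[157.5 273.3]
```

View pics/w1m.png

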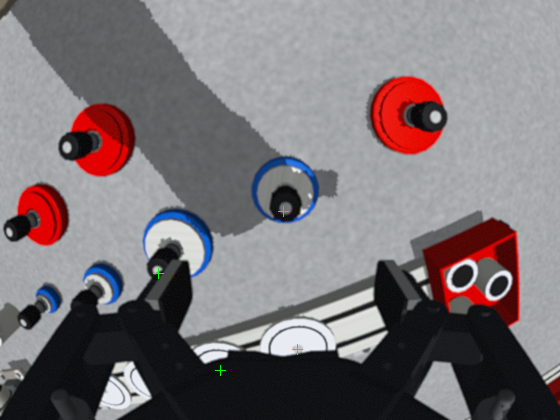

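The markers land on the knob at (284,209) and on the pad's centre dot at (297,348), so the estimates agree to about 2 mm. Descending and gripping.

Request:
jog_arm:
  gripper: [1,1,1,0.7,0.2,0,0,0]
  offset:
    - [0,0.1,-4]
    - [0,0.1,-8]
    - [0,0.1,-10]
    - [0,0.1,-10]
    - [0,0.1,-10]
    - [0,0.1,-10]
    - [0,0.1,-10]
    - [0,0.1,-10]
  twist: [0,0,0,0,0,0,0,0]
  squeeze: 30

```text
clock: 2.15
tcp_pos: [0.4614, 0.2315, 0.0403]
orientation: [0.001, 0.204, 0.979, 0.001]
wrist_force: [-2.0, -0.3, 6.9]
finger_gap: 0.0218
grip_force: 29.3
```

Request:
jog_arm:
  gripper: [0,0,0,0,0,0,0,0]
  offset:
    - [0,0,1]
    - [0,0,3]
    - [0,0,6]
    - [0,0,9]
    - [0,0,9]
    - [0,0,9]
    - [0,0,9]
    - [0,0,9]
  twist: [0,0,0,0,0,0,0,0]
  squeeze: 40

```text
clock: 3.15
tcp_pos: [0.4599, 0.231, 0.1279]
orientation: [-0.001, 0.204, 0.979, -0.0]
wrist_force: [-0.1, 0.3, -2.1]
finger_gap: 0.0214
grip_force: 39.4
```

```bash
python3 - <<'E'
from h import *
d=snap('wrist','w2'); s=snap('scene','s2'); a=d['image'][:,:,::-1][100:400,130:430]; b=cv2.resize(s['image'][:,:,::-1][60:300,250:490],(300,300))
cv2.imwrite('pics/c2.png',cv2.resize(np.hstack([a,b]),(800,400)))
E
```

```text
(no output)
```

View pics/c2.png

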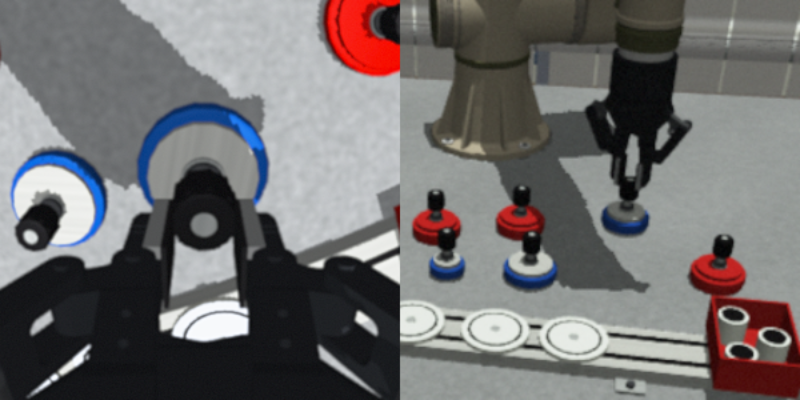

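```bash
cat >> h.py <<'E'
def wproj(d,p):
    f=210/np.tan(np.radians(float(d['fovy']))/2)
    c=np.linalg.inv(d['cam_to_world'])@[*p,1]; q=np.array([c[0],-c[1]]); th=np.arctan2(np.hypot(*q),-c[2])
    return np.array([d['cx'],d['cy']])+f*th*q/np.hypot(*q)
def wray(d,u,v,z):
    f=210/np.tan(np.radians(float(d['fovy']))/2)
    q=np.array([u-d['cx'],v-d['cy']]); r=np.hypot(*q); th=r/f; T=d['cam_to_world']
    n=T[:3,:3]@np.array([q[0]/r*np.sin(th),-q[1]/r*np.sin(th),-np.cos(th)]); return T[:3,3]+n*(z-T[2,3])/n[2]
E
python3 - <<'E'
from h import *
d=load('w2'); print(wproj(d,(.4599,.231,.1576)), wray(d,283.8,266.5,.1576))
d1=load('w1'); print('knob top w1',wray(d1,286,208,.07), 'pad', wray(d1,297,348,.026))
E
```

```text
[281.90365466 273.62823023] [0.4568009  0.23331362 0.1576    ]
knob top w1 [0.45920791 0.23333393 0.07      ] pad [0.62415498 0.17550892 0.026     ]
```

The stopper is held upright about 2 mm off the TCP. Carrying it to the third pad from the clamp.

Request:
jog_arm:
  gripper: [0,0,0,0,0,0,0,0]
  offset:
    - [2,-2,0.5]
    - [5.5,-5,0.5]
    - [9,-8.4,0.5]
    - [12.5,-11.7,0.5]
    - [15,-14,0]
    - [16.4,-15.3,-1]
    - [16.4,-15.3,-2]
    - [16.4,-15.3,-3]
  twist: [0,0,0,0,0,0,0,0]

```text
clock: 4.25
tcp_pos: [0.6231, 0.0792, 0.0978]
orientation: [-0.001, 0.204, 0.979, 0.0]
wrist_force: [0.4, 0.4, -2.7]
finger_gap: 0.0211
grip_force: 39.4
```

Request:
jog_arm:
  gripper: [0,0,0,0,0,0,0,0]
  offset:
    - [0,0,-1]
    - [0,0,-2]
    - [0,0,-2.5]
    - [0,0,-2.7]
    - [0,0,-2.8]
    - [0,0,-2.8]
    - [0,0,-2.8]
    - [0,0,-2.8]
  twist: [0,0,0,0,0,0,0,0]

```text
clock: 5.25
tcp_pos: [0.6248, 0.0781, 0.0712]
orientation: [0.0, 0.204, 0.979, 0.0]
wrist_force: [0.1, 0.2, -2.7]
finger_gap: 0.0216
grip_force: 39.4
```

Request:
jog_arm:
  gripper: [0,0,0,0,0,0,0,0]
  offset:
    - [0.1,-0.1,-0.1]
    - [0.1,-0.1,-0.2]
    - [0.1,-0.1,-0.3]
    - [0.1,-0.1,-0.35]
    - [0.1,-0.1,-0.4]
    - [0.1,-0.1,-0.45]
    - [0.1,-0.1,-0.45]
    - [0.1,-0.1,-0.45]
  twist: [0,0,0,0,0,0,0,0]

```text
clock: 6.25
tcp_pos: [0.6258, 0.0771, 0.0667]
orientation: [0.0, 0.204, 0.979, 0.0]
wrist_force: [-0.4, -0.3, -1.1]
finger_gap: 0.021
grip_force: 39.6
```

```bash
python3 - <<'E'
from h import *
d=snap('wrist','w3'); s=snap('scene','s3'); a=d['image'][:,:,::-1][100:400,130:430]; b=cv2.resize(s['image'][:,:,::-1][150:300,200:350],(300,300))
cv2.imwrite('pics/c3.png',cv2.resize(np.hstack([a,b]),(800,400)))
E
```

```text
(no output)
```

View pics/c3.png

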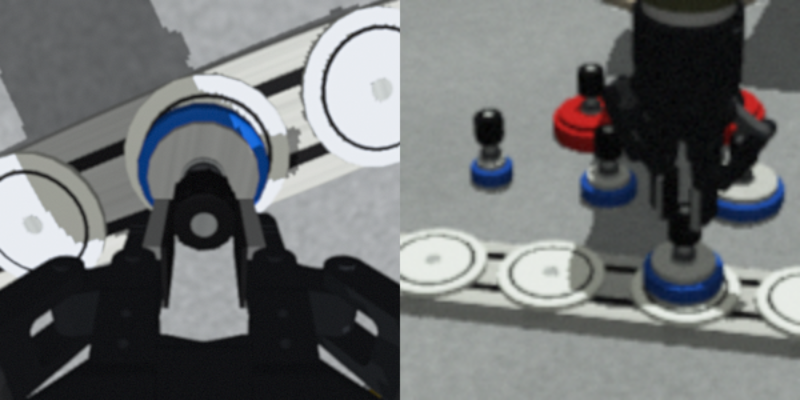

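Request:
jog_arm:
  gripper: [0,0.3,0.6,0.8,0.8,0.8,0.8,0.8]
  offset:
    - [0,0,-0.05]
    - [0,0,-0.05]
    - [0,0,-0.05]
    - [0,0,-0.05]
    - [0,0,0.5]
    - [0,0,3]
    - [0,0,6]
    - [0,0,8.5]
  twist: [0,0,0,0,0,0,0,0]

```text
clock: 7.35
tcp_pos: [0.626, 0.0772, 0.1532]
orientation: [0.001, 0.204, 0.979, 0.0]
wrist_force: [-0.6, 0.2, -0.4]
finger_gap: 0.0686
grip_force: 0.0
```

Request:
jog_arm:
  gripper: [0.8,0.8,0.8,0.8,0.8,0.8,0.8,0.8]
  offset:
    - [-4,0.5,0]
    - [-9,1.5,0]
    - [-13,2.5,0]
    - [-15.7,3.3,0]
    - [-15.7,3.3,0]
    - [-15.7,3.3,0]
    - [-15.7,3.3,0]
    - [-15.7,3.3,0]
  twist: [0,0,0,0,0,0,0,0]

```text
clock: 8.35
tcp_pos: [0.4694, 0.1099, 0.1513]
orientation: [-0.0, 0.204, 0.979, 0.0]
wrist_force: [0.4, 0.5, -0.2]
finger_gap: 0.0685
grip_force: 0.0
```

```bash
python3 - <<'E'
from h import *
d=snap('wrist','w4'); s=snap('top','t4'); a=d['image'][:,:,::-1]; b=cv2.resize(s['image'][:,:,::-1][140:260,190:350],(560,420),interpolation=cv2.INTER_CUBIC)
cv2.imwrite('pics/c4.png',cv2.resize(np.hstack([a,b]),(800,300)))
P=cloud(s); k=(P[...,2]>.088)&(P[...,2]<.102)&(P[...,0]>.58)&(P[...,0]<.66)&(abs(P[...,1]-.078)<.05)
print(k.sum(),cv2.minEnclosingCircle(P[k][:,:2].astype(np.float32)))
print(wproj(d,(.4687,.1097,.07)))
E
```

```text
97 ((0.6245233416557312, 0.0764480009675026), 0.0124990688636899)
[281.59717134 205.63521477]
```

View pics/c4.png

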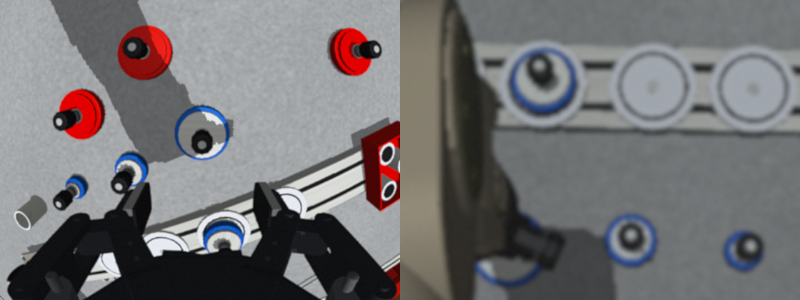

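The 62 stands on its pad about 2 mm off centre. Next, the 74: its knob is at (283,203) in the wrist view, as predicted.

Request:
jog_arm:
  gripper: [0.8,0.8,0.8,0.5,0,0,0,0]
  offset:
    - [0,0,-5]
    - [0,0,-9.5]
    - [0,0,-11.2]
    - [0,0,-11.2]
    - [0,0,-11.2]
    - [0,0,-11.2]
    - [0,0,-11.2]
    - [0,0,-11.2]
  twist: [0,0,0,0,0,0,0,0]

```text
clock: 9.45
tcp_pos: [0.4697, 0.11, 0.0407]
orientation: [0.001, 0.204, 0.979, 0.0]
wrist_force: [-0.5, -0.8, 6.1]
finger_gap: 0.0218
grip_force: 39.5
```

Request:
jog_arm:
  gripper: [0,0,0,0,0,0,0,0]
  offset:
    - [0,0,1]
    - [0,0,3]
    - [0,0,6]
    - [0,0,9]
    - [2,1,9]
    - [5,2,9]
    - [8.5,3.5,9]
    - [11.5,4.8,9]
  twist: [0,0,0,0,0,0,0,0]

```text
clock: 10.45
tcp_pos: [0.5845, 0.1588, 0.1296]
orientation: [-0.0, 0.204, 0.979, 0.0]
wrist_force: [0.1, 0.2, -2.3]
finger_gap: 0.0215
grip_force: 39.4
```

Request:
jog_arm:
  gripper: [0,0,0,0,0,0,0,0]
  offset:
    - [2.5,1,0]
    - [4,1.6,0]
    - [4.1,1.7,0]
    - [4.1,1.7,-2]
    - [4.1,1.7,-4]
    - [4.1,1.7,-5]
    - [4.1,1.7,-5.4]
    - [4.1,1.7,-5.5]
  twist: [0,0,0,0,0,0,0,0]

```text
clock: 11.45
tcp_pos: [0.6247, 0.1752, 0.075]
orientation: [0.0, 0.204, 0.979, 0.0]
wrist_force: [-0.8, -0.2, -2.3]
finger_gap: 0.0214
grip_force: 39.5
```

Request:
jog_arm:
  gripper: [0,0,0,0,0,0,0,0]
  offset:
    - [0,0,-0.1]
    - [0,0,-0.2]
    - [0,0,-0.3]
    - [0,0,-0.4]
    - [0,0,-0.5]
    - [0,0,-0.6]
    - [0,0,-0.65]
    - [0,0,-0.65]
  twist: [0,0,0,0,0,0,0,0]

```text
clock: 12.45
tcp_pos: [0.6246, 0.1752, 0.068]
orientation: [-0.0, 0.204, 0.979, 0.0]
wrist_force: [1.1, -0.1, -3.1]
finger_gap: 0.0213
grip_force: 39.5
```

Request:
jog_arm:
  gripper: [0,0,0,0,0,0,0,0]
  offset:
    - [0,0,-0.05]
    - [0,0,-0.1]
    - [0,0,-0.13]
    - [0,0,-0.16]
    - [0,0,-0.18]
    - [0,0,-0.18]
    - [0,0,-0.18]
    - [0,0,-0.18]
  twist: [0,0,0,0,0,0,0,0]

```text
clock: 13.45
tcp_pos: [0.6248, 0.175, 0.067]
orientation: [0.0, 0.204, 0.979, 0.0]
wrist_force: [-1.7, -1.8, 4.6]
finger_gap: 0.0216
grip_force: 40.3
```

Request:
jog_arm:
  gripper: [0,0.3,0.6,0.8,0.8,0.8,0.8,0.8]
  offset:
    - [0,0,0]
    - [0,0,0]
    - [0,0,0]
    - [0,0,0]
    - [0,0,0.5]
    - [0,0,3]
    - [0,0,6]
    - [0,0,8.5]
  twist: [0,0,0,0,0,0,0,0]

```text
clock: 14.45
tcp_pos: [0.625, 0.1753, 0.1528]
orientation: [0.001, 0.204, 0.979, 0.0]
wrist_force: [1.2, 0.2, 0.6]
finger_gap: 0.0683
grip_force: 0.0
```

Request:
jog_arm:
  gripper: [0.8,0.8,0.8,0.8,0.8,0.8,0.8,0.8]
  offset:
    - [-3,-3.5,0]
    - [-6.5,-8,0]
    - [-10,-12.5,0]
    - [-13,-16,0]
    - [-14.8,-18,0]
    - [-14.8,-18,0]
    - [-14.8,-18,0]
    - [-14.8,-18,0]
  twist: [0,0,0,0,0,0,0,0]

```text
clock: 15.45
tcp_pos: [0.4775, -0.0042, 0.1513]
orientation: [0.0, 0.203, 0.979, 0.0]
wrist_force: [-0.2, -0.2, 1.2]
finger_gap: 0.0684
grip_force: 0.0
```

```bash
python3 - <<'E'
from h import *
d=snap('wrist','w5'); s=snap('top','t5'); a=d['image'][:,:,::-1]; b=cv2.resize(s['image'][:,:,::-1][140:260,190:350],(560,420),interpolation=cv2.INTER_CUBIC)
P=cloud(s)
for x,y in [(.625,.175),(.6235,.0785)]:
  k=(P[...,2]>.088)&(P[...,2]<.102)&(np.hypot(P[...,0]-x,P[...,1]-y)<.04)
  print(k.sum(),cv2.minEnclosingCircle(P[k][:,:2].astype(np.float32)) if k.any() else '')
p=wproj(d,(.4767,-.005,.07)); print(p); a=a.copy(); cv2.drawMarker(a,tuple(int(t) for t in p),(0,255,0),0,8,1)
cv2.imwrite('pics/c5.png',cv2.resize(np.hstack([a,b]),(800,300)))
E
```

```text
99 ((0.6236801147460938, 0.17458994686603546), 0.012730834074318409)
0 
[280.80440541 205.76553433]
```

View pics/c5.png

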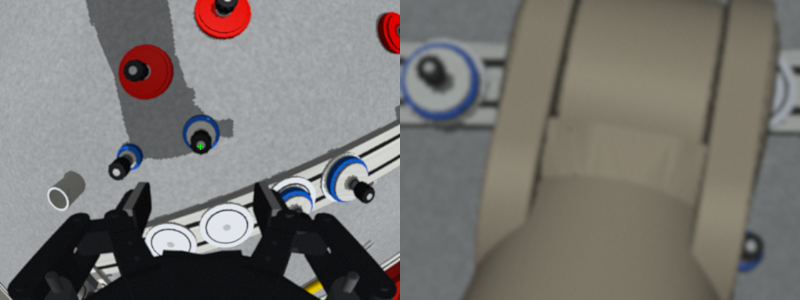

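The 74 is centred within 2 mm, and the marker sits on the 50's knob at (281,205).

Request:
jog_arm:
  gripper: [0.8,0.8,0.8,0.5,0,0,0,0]
  offset:
    - [0,0,-5]
    - [0,0,-9.5]
    - [0,0,-11.2]
    - [0,0,-11.2]
    - [0,0,-11.2]
    - [0,0,-11.2]
    - [0,0,-11.2]
    - [0,0,-11.2]
  twist: [0,0,0,0,0,0,0,0]

```text
clock: 16.55
tcp_pos: [0.4778, -0.0051, 0.0404]
orientation: [0.001, 0.204, 0.979, 0.0]
wrist_force: [-0.6, -0.4, 6.0]
finger_gap: 0.0217
grip_force: 39.5
```

Request:
jog_arm:
  gripper: [0,0,0,0,0,0,0,0]
  offset:
    - [0,0,1]
    - [0,0,3]
    - [0,0,6]
    - [0,0,9]
    - [2,-0.3,9]
    - [5,-0.7,9]
    - [8.5,-1.2,9]
    - [11.5,-1.7,9]
  twist: [0,0,0,0,0,0,0,0]

```text
clock: 17.55
tcp_pos: [0.5925, -0.0219, 0.1294]
orientation: [-0.0, 0.204, 0.979, 0.0]
wrist_force: [-0.2, -0.1, -1.6]
finger_gap: 0.0216
grip_force: 39.4
```

Request:
jog_arm:
  gripper: [0,0,0,0,0,0,0,0]
  offset:
    - [2,-0.3,0]
    - [2.9,-0.4,0]
    - [2.9,-0.4,0]
    - [2.9,-0.4,-2]
    - [2.9,-0.4,-4]
    - [2.9,-0.4,-5]
    - [2.9,-0.4,-5.4]
    - [2.9,-0.4,-5.5]
  twist: [0,0,0,0,0,0,0,0]

```text
clock: 18.55
tcp_pos: [0.6207, -0.0258, 0.0746]
orientation: [0.0, 0.204, 0.979, 0.0]
wrist_force: [0.5, 1.1, -1.1]
finger_gap: 0.0214
grip_force: 39.4
```

Request:
jog_arm:
  gripper: [0,0,0,0,0,0,0,0]
  offset:
    - [0,0,-0.1]
    - [0,0,-0.2]
    - [0,0,-0.3]
    - [0,0,-0.4]
    - [0,0,-0.5]
    - [0,0,-0.6]
    - [0,0,-0.65]
    - [0,0,-0.65]
  twist: [0,0,0,0,0,0,0,0]

```text
clock: 19.55
tcp_pos: [0.6206, -0.0258, 0.0677]
orientation: [-0.0, 0.204, 0.979, 0.0]
wrist_force: [0.0, -0.9, -1.8]
finger_gap: 0.0214
grip_force: 39.4
```

Request:
jog_arm:
  gripper: [0,0,0,0,0,0,0,0]
  offset:
    - [0,0,-0.05]
    - [0,0,-0.1]
    - [0,0,-0.13]
    - [0,0,-0.16]
    - [0,0,-0.18]
    - [0,0,-0.18]
    - [0,0,-0.18]
    - [0,0,-0.18]
  twist: [0,0,0,0,0,0,0,0]

```text
clock: 20.55
tcp_pos: [0.621, -0.026, 0.0665]
orientation: [0.0, 0.204, 0.979, -0.0]
wrist_force: [-1.4, -1.0, 4.6]
finger_gap: 0.0215
grip_force: 40.0
```

Request:
jog_arm:
  gripper: [0,0.3,0.6,0.8,0.8,0.8,0.8,0.8]
  offset:
    - [0,0,0]
    - [0,0,0]
    - [0,0,0]
    - [0,0,0]
    - [0,0,0.5]
    - [0,0,3]
    - [0,0,6]
    - [0,0,8.5]
  twist: [0,0,0,0,0,0,0,0]

```text
clock: 21.55
tcp_pos: [0.6209, -0.0258, 0.1524]
orientation: [0.0, 0.204, 0.979, 0.0]
wrist_force: [0.1, 0.3, 0.3]
finger_gap: 0.068
grip_force: 0.0
```

Request:
jog_arm:
  gripper: [0.8,0.8,0.8,0.8,0.8,0.8,0.8,0.8]
  offset:
    - [-4,-2,0]
    - [-8,-4.5,0]
    - [-12,-6.5,0]
    - [-14.5,-8,0]
    - [-15.3,-8.6,0]
    - [-15.3,-8.6,0]
    - [-15.3,-8.6,0]
    - [-15.3,-8.6,0]
  twist: [0,0,0,0,0,0,0,0]

```text
clock: 22.55
tcp_pos: [0.4684, -0.1114, 0.1508]
orientation: [0.0, 0.203, 0.979, 0.0]
wrist_force: [-0.6, -0.8, 0.4]
finger_gap: 0.0682
grip_force: 0.0
```

```bash
python3 - <<'E'
from h import *
d=snap('wrist','w6'); s=snap('top','t6'); a=d['image'][:,:,::-1]; b=cv2.resize(s['image'][:,:,::-1][140:260,190:350],(560,420),interpolation=cv2.INTER_CUBIC)
P=cloud(s)
for x,y in [(.625,.175),(.6235,.0785),(.621,-.0265)]:
  k=(P[...,2]>.088)&(P[...,2]<.102)&(np.hypot(P[...,0]-x,P[...,1]-y)<.04)
  print(k.sum(),cv2.minEnclosingCircle(P[k][:,:2].astype(np.float32)) if k.any() else '')
p=wproj(d,(.4675,-.112,.07)); print(p); a=a.copy(); cv2.drawMarker(a,tuple(int(t) for t in p),(0,255,0),0,8,1)
cv2.imwrite('pics/c6.png',cv2.resize(np.hstack([a,b]),(800,300)))
E
```

```text
101 ((0.6227502822875977, 0.17465892434120178), 0.012354940176010132)
99 ((0.6247382164001465, 0.07682519406080246), 0.012801645323634148)
97 ((0.6194727420806885, -0.026449665427207947), 0.01276292372494936)
[281.06921573 205.71780196]
```

View pics/c6.png

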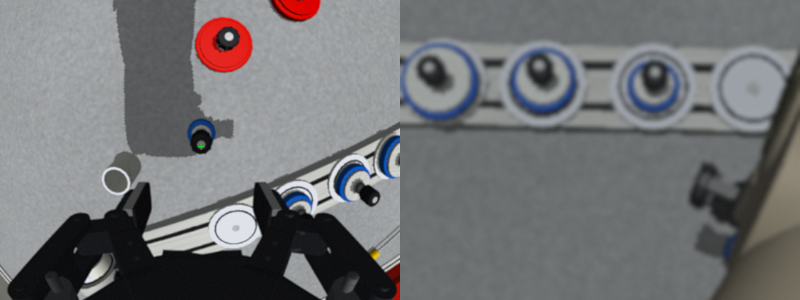

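Three are in place and well centred, and the marker is on the 38's knob at (281,205). Fetching the last one.

Request:
jog_arm:
  gripper: [0.8,0.8,0.8,0.5,0,0,0,0]
  offset:
    - [0,0,-5]
    - [0,0,-9.5]
    - [0,0,-11.2]
    - [0,0,-11.2]
    - [0,0,-11.2]
    - [0,0,-11.2]
    - [0,0,-11.2]
    - [0,0,-11.2]
  twist: [0,0,0,0,0,0,0,0]

```text
clock: 23.65
tcp_pos: [0.4688, -0.1123, 0.0402]
orientation: [0.001, 0.204, 0.979, -0.0]
wrist_force: [-1.4, -0.5, 5.4]
finger_gap: 0.0218
grip_force: 39.5
```

Request:
jog_arm:
  gripper: [0,0,0,0,0,0,0,0]
  offset:
    - [0,0,1]
    - [0,0,3]
    - [0,0,6]
    - [0,0,9]
    - [2,-0.1,9]
    - [5,-0.3,9]
    - [8.5,-0.5,9]
    - [11.5,-0.7,9]
  twist: [0,0,0,0,0,0,0,0]

```text
clock: 24.65
tcp_pos: [0.5836, -0.1187, 0.1293]
orientation: [0.0, 0.204, 0.979, 0.0]
wrist_force: [0.3, 0.0, -0.4]
finger_gap: 0.0214
grip_force: 39.2
```

Request:
jog_arm:
  gripper: [0,0,0,0,0,0,0,0]
  offset:
    - [2,-0.1,0]
    - [3.8,-0.3,0]
    - [3.8,-0.3,0]
    - [3.8,-0.3,-2]
    - [3.8,-0.3,-4]
    - [3.8,-0.3,-5]
    - [3.8,-0.3,-5.4]
    - [3.8,-0.3,-5.5]
  twist: [0,0,0,0,0,0,0,0]

```text
clock: 25.65
tcp_pos: [0.6207, -0.1219, 0.0744]
orientation: [0.0, 0.204, 0.979, 0.0]
wrist_force: [0.7, 0.0, -1.0]
finger_gap: 0.0213
grip_force: 39.3
```

Request:
jog_arm:
  gripper: [0,0,0,0,0,0,0,0]
  offset:
    - [0,0,-0.1]
    - [0,0,-0.2]
    - [0,0,-0.3]
    - [0,0,-0.4]
    - [0,0,-0.5]
    - [0,0,-0.6]
    - [0,0,-0.65]
    - [0,0,-0.65]
  twist: [0,0,0,0,0,0,0,0]

```text
clock: 26.65
tcp_pos: [0.6206, -0.1218, 0.0674]
orientation: [-0.0, 0.204, 0.979, 0.0]
wrist_force: [0.3, 0.2, 0.0]
finger_gap: 0.0215
grip_force: 39.3
```

Request:
jog_arm:
  gripper: [0,0,0,0,0,0,0,0]
  offset:
    - [0,0,-0.05]
    - [0,0,-0.1]
    - [0,0,-0.13]
    - [0,0,-0.15]
    - [0,0,-0.15]
    - [0,0,-0.15]
    - [0,0,-0.15]
    - [0,0,-0.15]
  twist: [0,0,0,0,0,0,0,0]

```text
clock: 27.65
tcp_pos: [0.6209, -0.1219, 0.0663]
orientation: [0.0, 0.204, 0.979, -0.0]
wrist_force: [-0.8, -0.4, 4.3]
finger_gap: 0.0213
grip_force: 39.7
```

Request:
jog_arm:
  gripper: [0,0.3,0.6,0.8,0.8,0.8,0.8,0.8]
  offset:
    - [0,0,0]
    - [0,0,0]
    - [0,0,0]
    - [0,0,0]
    - [0,0,0.5]
    - [0,0,3]
    - [0,0,6]
    - [0,0,9]
  twist: [0,0,0,0,0,0,0,0]

```text
clock: 28.65
tcp_pos: [0.6206, -0.1218, 0.1571]
orientation: [0.0, 0.204, 0.979, 0.0]
wrist_force: [0.3, -0.2, -0.4]
finger_gap: 0.0682
grip_force: 0.0
```

Request:
jog_arm:
  gripper: [0.8,0.8,0.8,0.8,0.8,0.8,0.8,0.8]
  offset:
    - [-4,-4,2]
    - [-8,-8,4]
    - [-12,-12,5]
    - [-16,-16,5]
    - [-18,-20,5]
    - [-18,-20,5]
    - [-18,-20,5]
    - [-18,-20,5]
  twist: [0,0,0,0,0,0,0,0]

```text
clock: 29.65
tcp_pos: [0.4412, -0.3208, 0.206]
orientation: [-0.0, 0.203, 0.979, 0.0]
wrist_force: [-0.8, 0.3, -0.1]
finger_gap: 0.0683
grip_force: 0.0
```

```bash
python3 - <<'E'
from h import *
d=snap('scene','s7'); s=snap('top','t7'); a=d['image'][:,:,::-1]; b=cv2.resize(s['image'][:,:,::-1][140:260,190:350],(560,420),interpolation=cv2.INTER_CUBIC)
P=cloud(s)
for x,y in [(.625,.175),(.6235,.0785),(.621,-.0265),(.620,-.1217)]:
  k=(P[...,2]>.088)&(P[...,2]<.102)&(np.hypot(P[...,0]-x,P[...,1]-y)<.04)
  print(k.sum(),cv2.minEnclosingCircle(P[k][:,:2].astype(np.float32)) if k.any() else '')
cv2.imwrite('pics/c7.png',cv2.resize(np.hstack([a,b]),(800,300)))
E
```

```text
101 ((0.6235113739967346, 0.17384794354438782), 0.012837094254791737)
97 ((0.624721348285675, 0.07659736275672913), 0.012623759917914867)
98 ((0.6192863583564758, -0.026033572852611542), 0.012614624574780464)
98 ((0.6184688806533813, -0.12171927094459534), 0.012959809973835945)
```

View pics/c7.png

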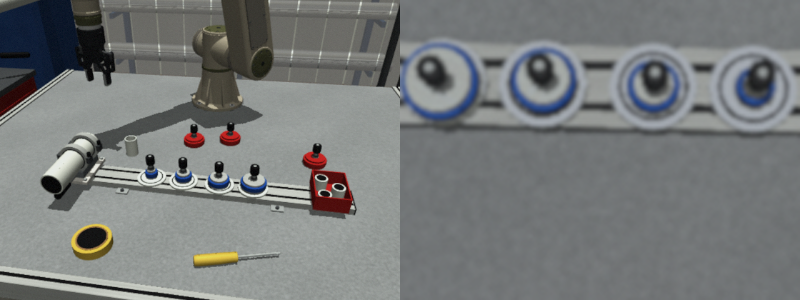

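All four stand knob up in order from the clamp, 38, 50, 62, 74, each about 2 mm or less off its pad centre. The sample still stands at about (130,145) and the gripper is clear.

```bash
python3 -c "
from workcell import env
print(env.hand_in())"
```

```text
the job is handed in; nothing more can be done
None
```

The four blue-ringed stoppers are back on the rail, knob up, in order 38, 50, 62, 74 mm from the clamp outward, each about 2 mm or less off its pad centre by the camera; the pipe sample was left standing, and the job was handed in at about 30 s (no verdict was returned).

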